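# Steady the rocking kiln shelf

### The job

One corner of the small kiln shelf rocks on its props because the wooden wedge under it is not home. Press lightly on the shelf's corners, one after another, to find the one that gives under your fingertip, then push that corner's wedge, without gripping it, in under the shelf with the fingertip as far as it will go, so that the corner no longer rocks. Leave the other three wedges alone, pick nothing up, and leave the cup standing on the shelf and the things around it where they are.

Things in the scene. Friction and masses are not known exactly. Their poses are not given: they have to be found in the camera images.
- corner_1 (a point): A corner of the shelf: buff ceramic, 180 mm square, 15 mm thick, corners clipped, level on four tube props (36 mm across) on a like slab on the bench; underside 70, top 85 mm above the bench. Point on top, above a prop's middle, the spot to press: 85 mm above the bench, 92 mm from the shelf's middle. The four points form a square (sides 130 mm) turned to any angle; their numbers are in no order.
- corner_2 (a point): Another corner of the shelf. Point on the shelf's top face above the middle of one prop, the spot to press: 85 mm above the bench, 92 mm from the shelf's middle. One corner, in a different place each time, is not carried by its wedge: at about 2 N it starts to give, at about 5 N it is 3 mm down, and it springs back when let go; the other three are firm.
- corner_3 (a point): Another corner of the shelf. Point on the shelf's top face above the middle of one prop, the spot to press: 85 mm above the bench, 92 mm from the shelf's middle. At each corner a wooden wedge lies between prop and shelf, on the line from the shelf's middle through this point, pointing at the middle; its blunt head sticks out beyond the clipped corner, whose end face is 115 mm from the middle.
- corner_4 (a point): Another corner of the shelf. Point on the shelf's top face above the middle of one prop, the spot to press: 85 mm above the bench, 92 mm from the shelf's middle. Each wedge's head ends in an upright face 24 mm wide, from 60 to 69 mm above the bench, that starts 139 to 145 mm from the shelf's middle; pushed fully in, it is 124 mm from the middle, still 9 mm proud of the shelf.
- shelf (a joint): Tilt of the shelf (rad) as its loose corner gives: 0 level, 0.03 to 0.035 (about 3 mm at the corner point) when that corner is pressed right down; with its wedge home the shelf no longer gives.
- wedge_a (a joint): How far (m) one of the four wedges is pushed in towards the shelf's middle: starts between -0.003 and 0.002, stops dead at 0.018, fully in; negative is drawn out. The loose one slides at 2 to 4 N, the others are jammed tight. The letters are in no order and do not match the corners' numbers.
- wedge_b (a joint): How far (m) one of the four wedges is pushed in towards the shelf's middle: starts between -0.003 and 0.002, stops dead at 0.018, fully in; negative is drawn out. The loose one slides at 2 to 4 N, the others are jammed tight. The letters are in no order and do not match the corners' numbers.
- wedge_c (a joint): How far (m) one of the four wedges is pushed in towards the shelf's middle: starts between -0.003 and 0.002, stops dead at 0.018, fully in; negative is drawn out. The loose one slides at 2 to 4 N, the others are jammed tight. The letters are in no order and do not match the corners' numbers.
- wedge_d (a joint): How far (m) one of the four wedges is pushed in towards the shelf's middle: starts between -0.003 and 0.002, stops dead at 0.018, fully in; negative is drawn out. The loose one slides at 2 to 4 N, the others are jammed tight. The letters are in no order and do not match the corners' numbers.
- cup_mid (a point): a loose bisque-fired cup, 60 mm across and 58 mm tall, standing upright near the middle of the shelf; this point is half-way up it, on its axis (z up along the axis)
- glaze_jar_mid (a point): a loose closed glaze jar, 44 mm across and 62 mm tall, standing on the bench beside one side of the shelf; point at its centre
- spare_prop_mid (a point): a loose spare prop, a tube 36 mm across and 45 mm tall, standing beside one side of the shelf; point at its centre
- clay_weight_mid (a point): a loose steel weight with a knob, 44 mm across and 50 mm tall, standing beside one side of the shelf; point half-way up
- rib_mid (a point): a loose flat wooden rib, 60 by 36 by 12 mm, lying beside one side of the shelf; point at its centre
- loop_tool_mid (a point): a loose loop tool with a wooden handle, about 190 mm long and 12 mm thick, lying to the robot's right; point at the middle of the handle
- needle_tool_mid (a point): a loose needle tool with a wooden handle, about 145 mm long and 11 mm thick, lying to the robot's right; point at the middle of the handle

How it is judged (in metres and radians):
On the way, in this order (a step that is already met when the one before it is completed fails the run):
1. the loose corner of the shelf is pressed down with the fingers and gives (value of joint shelf above 0.018 rad and contact force between the fingers and anything else above 1 N), for 0.05 s.
2. that corner's wedge is pushed fully in (value of joint wedge_c above 0.0155 m), for 0.2 s.
At the end, for the whole second after the job is handed in: The loose corner's wedge is within 2.5 mm of fully in, the shelf is level (tilt under 0.006 rad), the other wedges are within 5 mm of where they were, the cup stands upright on the shelf and no loose thing has moved more than 30 mm (value of joint wedge_c above 0.0155 m and value of joint shelf below 0.006 rad and value of joint wedge_a between -0.008 and 0.007 m and value of joint wedge_b between -0.008 and 0.007 m and value of joint wedge_d between -0.008 and 0.007 m and angle between cup_mid's own z axis and vertical below 0.15 rad and height (world z) of cup_mid above 0.106 m and distance of each of cup_mid, spare_prop_mid, glaze_jar_mid, clay_weight_mid, rib_mid, loop_tool_mid, needle_tool_mid from where it was at the start of the episode below 0.03 m); the robot touches nothing.
It fails at once if one of the tight wedges is shifted by more than about 5 mm, in or out (value of joint any of wedge_a, wedge_b, wedge_d above 0.007 m or value of joint any of wedge_a, wedge_b, wedge_d below -0.008 m).
It fails at once if the loose wedge is drawn out, or gripped (over 30 N on the fingers while it slides freely), instead of being pushed in (value of joint wedge_c below -0.008 m or (value of joint wedge_c between 0.005 and 0.014 m and contact force between the fingers and anything else above 30 N)).
It fails at once if a loose thing is picked up (raised 15 mm) (height (world z) of cup_mid above 0.129 m or height (world z) of spare_prop_mid above 0.0375 m or height (world z) of glaze_jar_mid above 0.046 m or height (world z) of clay_weight_mid above 0.04 m or height (world z) of any of rib_mid, loop_tool_mid, needle_tool_mid above 0.021 m).
It fails at once if a loose thing is knocked over or shoved more than 30 mm (angle between cup_mid's own z axis and vertical above 0.5 rad or distance of any of cup_mid, spare_prop_mid, glaze_jar_mid, clay_weight_mid, rib_mid, loop_tool_mid, needle_tool_mid from where it was at the start of the episode above 0.03 m).
It fails at once if something is hit or pressed hard (over 110 N) instead of lightly (contact force between the fingers and anything else above 110 N).
It also fails if it takes over 58 s, if anything falls off the work surface, if the arm or the gripper's body presses on something with over 40 N, if the wrist force passes 120 N, or if a joint passes its speed limit or range.

### The arm

A 6-joint arm with a two-finger parallel gripper is mounted at the origin on the work surface. World frame = base frame: x ahead of the robot, y to its left, z up, the work surface at z = 0. Lengths are in mm, angles in rad, forces in N, time in s.
With the tool pointing down it reaches from about 350 to 875 mm from the base axis. Payload 4.2 kg.
Tool frame: the origin (TCP) lies at the very end of the fingers, on their centre line; the grasp point (between the pads) lies 19 mm behind it; z points along the fingers, y is the line along which they close (so a half turn about z gives the same grasp; the last joint's range is limited). The gripper opens to 85 mm and grips with 20 to 120 N. Pads are 22 mm wide; open, the fingers measure 114 mm over their backs; the gripper's body (76 mm by 85 mm) begins 54 mm behind the grasp point. The pads swing forward as they close: fully open they stand 13 mm farther back than shut.
Start: joints at [1.609, 0.385, 0.008, 0, -1.194, -0.259], TCP at [136.85, 609.812, 194.112] pointing down, gripper open.
Joint ranges: [-3.14, 3.14], [-1.21, 2.06], [-1.07, 1.41], [-3.16, 2.05], [-2.99, -0.16], [-3.1, 3.1]. Speed limits (rad/s): [2.79, 2.79, 3.14, 3.14, 3.14, 3.14].

### API

Orientations are given as a unit quaternion [x, y, z, w].
In Python, from bench import arm gives the robot as it stands. The module is installed in compiled form; this text tells all that it offers.
- The arm moves only by the tool drive_tool, never from a script. Its argument "targets" is a list of rows, each a list of 5 numbers: the closure, from -1 (fully open) to 1 (shut), then the shift along the tool's x, y, z in mm, then the turn about the tool's z in degrees. In form: [[grip, tx, ty, tz, roll], ...]. A call has 1 to 12 rows; each row is the pose to reach, as a shift and turn from the pose commanded when the call began, along the tool's axes at that moment; what a row does not reach only later rows make up. A row lasts 1/10 s, in which the tool goes at most 50 mm and 8.59 degrees, less where a joint would pass 70% of its speed; a pose out of reach is approached as far as the arm can. A call with a gripper value outside its range is refused whole. The fingers move at their own pace and stop on an object; the grip force is fixed at half the most. Time passes only in rows, so rows that repeat a pose let the fingers close. It gives the time, the measured TCP pose, the force, the opening and the grip force at its end, in the units of the state.
- arm.read_state(): the state, without advancing time (a new reading comes with each control period).
- arm.get_image(name): name is "scene" or "top" or "wrist"; returns the picture (420x560x3 uint8, blue, green, red); there is no depth.
- arm.camera_params(name): a dict with "fov_y" (degrees; the focal length in pixels is half the picture's height over the tangent of half this angle, whatever the lens; pixels are square), "cx", "cy" (the principal point, pixels), "rvec" (rotation vector, rad) and "tvec" (3), from world to camera coordinates, as OpenCV has them; the wrist camera has in their place "tool_from_camera" (4x4, takes a point from camera to tool coordinates, whose origin is the TCP and whose axes are the flange's). Camera axes: x right, y down, z forward; pixel columns grow to the right and rows downward; lengths in mm; the calibration is good to about 2 mm. The wrist camera is an equidistant fisheye: a pixel r from the principal point sees the ray r / f radians off the axis. A picture is of the moment at which its call begins: read the wrist's pose just before it. camera_params takes no time and is no camera call.
- arm.job_done(): hands the job in; it is judged then, once.
The state is a dict: "clock": time; "joints": joint angles; "joint_vel": joint speeds; "joint_efforts": joint torques, N m; "position": TCP position; "ee_rot": TCP orientation; "contact_force": force on the tool from outside, world axes, zero at the start; "wrist_torque": the same for the moment, N m; "gripper_width": finger opening in mm; "grasp_force": force on a finger pad.
Only numpy, scipy, OpenCV 4.12 (cv2) and the standard library are available. Lean on these libraries where they do the work, as an engineer would, in place of code of your own. Each camera call takes 0.05 s, during which the arm holds its last target. There are 200 camera calls.

## Working session

There is one attempt and no reset: what is moved stays moved. The work goes in short steps, Python scripts to look and compute and a tool call to move; the robot and the scene stay as the last step left them, time stands still between calls to the robot, and variables do not carry over. Pictures are saved under pics/ and viewed, at most 10 in all, crops included, and the job is handed in when it is done.

Besides the shell and the picture viewer there is one more tool, called as name(argument=value, ...), one argument or row to a line, values as JSON. drive_tool: Moves the arm, as the interface text tells. Its arguments: {"type":"object","properties":{"targets":{"type":"array","items":{"type":"array","items":{"type":"number"}}}},"required":["targets"]}

```bash
mkdir -p pics
python3 - <<'E'
from bench import arm
import cv2,numpy as np
print(arm.read_state())
for n in("top","scene"):
    cv2.imwrite(f"pics/{n}0.png",arm.get_image(n)); print(n,arm.camera_params(n))
print(arm.camera_params("wrist"))
E
```

```text
{'clock': 0.0, 'joints': array([ 1.60859887e+00,  3.85546282e-01,  6.62169634e-03, -5.27801823e-04,
       -1.19397500e+00, -2.58639597e-01]), 'joint_vel': array([-0.00072676, -0.0001405 , -0.0008596 ,  0.00157935, -0.0004392 ,
        0.00188573]), 'joint_efforts': array([ 2.93093790e-04, -3.92289519e+01,  1.88406801e+01,  4.18655276e+00,
       -4.56334732e-03,  4.73664926e-06]), 'position': array([136.71004635, 609.18451348, 193.02196983]), 'ee_rot': array([ 9.93898753e-01, -1.10290994e-01, -8.72903881e-05,  1.07632009e-03]), 'contact_force': array([ 0.1662672 , -0.1172921 , -0.36681644]), 'wrist_torque': array([-0.01890614, -0.0356283 ,  0.02130928]), 'grasp_force': 0.0, 'gripper_width': 85.14278245909217}
top {'fov_y': 51.12566142201732, 'cx': 285.4021002163597, 'cy': 210.2388230219089, 'rvec': array([ 2.20343631, -2.15599967,  0.08754253]), 'tvec': array([-151.31796708,  563.03848054, 1073.80492502])}
scene {'fov_y': 48.74228771816856, 'cx': 273.44416187898884, 'cy': 206.86957946854622, 'rvec': array([ 1.72147447,  1.5872032 , -0.82063656]), 'tvec': array([  85.43784451, -272.78382679, 1483.06062693])}
{'fov_y': 65.70646984690485, 'cx': 275.6859214279908, 'cy': 206.8114835385085, 'tool_from_camera': array([[ 4.55872928e-06, -9.65599240e-01, -2.60034822e-01,
         6.48615914e+01],
       [ 1.00000000e+00,  2.71621541e-06,  7.44497886e-06,
         3.99643977e-01],
       [-6.48255534e-06, -2.60034822e-01,  9.65599240e-01,
        -1.81278554e+02],
       [ 0.00000000e+00,  0.00000000e+00,  0.00000000e+00,
         1.00000000e+00]])}
```

View pics/top0.png

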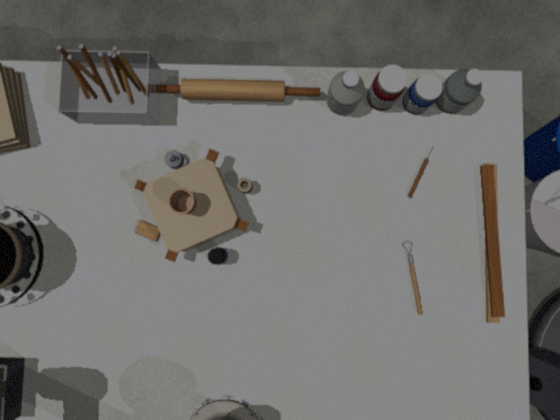

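View pics/scene0.png

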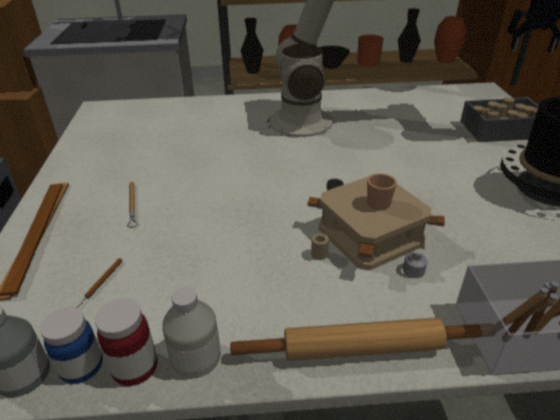

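The top view shows the shelf centred near (190,205), with wedge heads near (212,155), (141,185), (171,255) and (241,225). The cup is at (183,202). Next I'll enlarge that area.

Run:
```python
import cv2
i=cv2.imread("pics/top0.png")[135:275,115:275]
cv2.imwrite("pics/crop.png",cv2.convertScaleAbs(cv2.resize(i,None,fx=4.2857,fy=4.2857,interpolation=cv2.INTER_CUBIC)[:600],alpha=1.6))
```

```text
(no output)
```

View pics/crop.png

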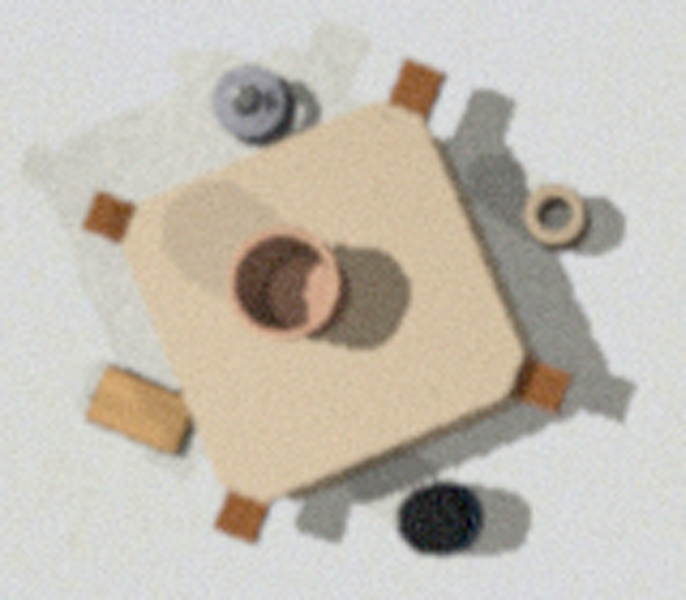

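The crop shows the heads' outer edges centred at about A (424,66), B (89,209), C (236,537) and D (566,392). The clipped corners are near (409,108), (125,222), (250,497) and (525,378).

```bash
cat > h.py <<'E'
import numpy as np,cv2
from scipy.spatial.transform import Rotation as R
from bench import arm
def ray_top(uv,z,name="top"):
    p=arm.camera_params(name);f=210/np.tan(np.radians(p["fov_y"]/2))
    M=R.from_rotvec(p["rvec"]).as_matrix();o=-M.T@p["tvec"]
    d=M.T@np.array([(uv[0]-p["cx"])/f,(uv[1]-p["cy"])/f,1]);return o+d*(z-o[2])/d[2]
def tool_shift(target,pose_p,q):  # world -> tool axes
    return R.from_quat(q).inv().apply(np.array(target)-pose_p)
E
python3 - <<'E'
from h import *
c=lambda u,v:(115+(u+.5)/4.2857-.5,135+(v+.5)/4.2857-.5)
clip=np.array([ray_top(c(*p),85) for p in[(409,108),(125,222),(250,497),(525,378)]])
hd=np.array([ray_top(c(*p),69) for p in[(424,66),(89,209),(236,537),(566,392)]])
m=(clip.mean(0)+hd.mean(0))/2;print(clip.mean(0),hd.mean(0))
for a in(clip,hd):
    d=(a-m)[:,:2];print(np.linalg.norm(d,axis=1),np.degrees(np.arctan2(d[:,1],d[:,0])))
for n,p,z in[("jar",(440,518),62),("weight",(250,100),40),("spare",(556,215),45),("rib",(138,410),12),("cup",(288,285),143)]:print(n,ray_top(c(*p),z))
s=arm.read_state();print(R.from_quat(s["ee_rot"]).as_matrix().round(3))
E
```

```text
[569.43918204  83.75864506  85.        ] [571.26349983  86.41226604  69.        ]
[115.26678426 118.92759193 115.48155323 118.8185235 ] [ -21.62278965   70.32481243  161.52838735 -110.34685535]
[142.49482138 146.21896431 140.25331626 141.0338236 ] [ -19.36111902   70.41881829  160.2188555  -109.81777042]
jar [451.10070748  21.19137298  62.        ]
weight [688.9138038 142.8408836  40.       ]
spare [624.97412854 -36.79531057  45.        ]
rib [508.96668702 208.055772    12.        ]
cup [571.8101467   91.83224546 143.        ]
[[ 0.976 -0.219 -0.   ]
 [-0.219 -0.976 -0.002]
 [ 0.     0.002 -1.   ]]
```

Run:
```python
from h import *
s=arm.read_state();P=[136.85,609.8,194.1]
for t in[(250,400,194),(601.5,171.5,194),(601.5,171.5,110)]:print(tool_shift(t,P,s["ee_rot"]).round(1))
```

```text
[156.4 179.9   0.5]
[549.4 325.8   0.8]
[549.4 325.7  84.8]
```

drive_tool(
  targets=[
    [1,156,180,0,7.4],
    [1,156,180,0,7.4],
    [1,156,180,0,7.4],
    [1,156,180,0,7.4],
    [1,549,326,0,7.4],
    [1,549,326,0,7.4],
    [1,549,326,0,7.4],
    [1,549,326,0,7.4],
    [1,549,326,0,7.4],
    [1,549,326,0,7.4],
    [1,549,326,0,7.4],
    [1,549,326,0,7.4],
  ],
)

```text
clock: 1.3
position: [559.0, 200.6, 193.7]
ee_rot: [0.985, -0.174, -0.0, 0.0]
contact_force: [-0.0, 0.9, 0.1]
gripper_width: 0.2
grasp_force: 0.0
```

drive_tool(
  targets=[
    [1,0,0,0,0],
    [1,0,0,0,0],
    [1,0,0,0,0],
  ],
)

```text
clock: 1.6
position: [557.1, 202.4, 193.7]
ee_rot: [0.985, -0.174, -0.0, 0.0]
contact_force: [-0.4, 0.8, 0.1]
gripper_width: 0.3
grasp_force: 0.0
```

drive_tool(
  targets=[
    [1,52,14,40,0],
    [1,52,14,40,0],
    [1,52,14,85,0],
    [1,52,14,95,0],
    [1,52,14,95,0],
    [1,52,14,95,0],
  ],
)

```text
clock: 2.2
position: [602.5, 172.3, 100.9]
ee_rot: [0.985, -0.173, 0.001, -0.0]
contact_force: [0.4, -0.1, 0.1]
gripper_width: 0.2
grasp_force: 0.0
```

Run:
```python
from h import *
s=arm.read_state();print(s["position"],s["contact_force"])
cv2.imwrite("pics/w1.png",cv2.convertScaleAbs(arm.get_image("wrist"),alpha=1.5))
```

```text
[602.49412609 172.31313413 100.91389868] [ 0.41008707 -0.06854592  0.08999643]
```

View pics/w1.png

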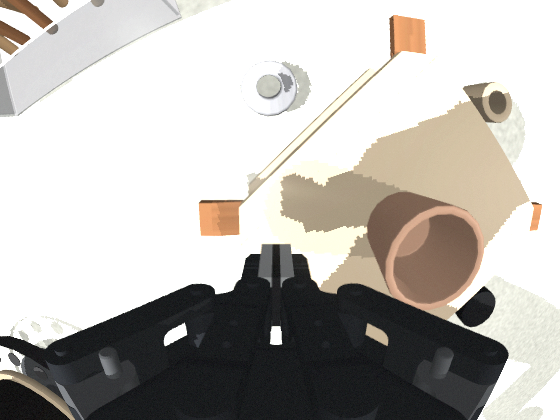

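The wrist view shows the closed fingertips above the corner. Head B is centred at about (220,218) and head A at (408,35). I'll check these against my estimate.

```bash
cat >> h.py <<'E'
def wray(uv,z,p,q):
    c=arm.camera_params("wrist");f=210/np.tan(np.radians(c["fov_y"]/2))
    d=np.array([uv[0]-c["cx"],uv[1]-c["cy"]]);r=np.linalg.norm(d);t=r/f
    v=np.r_[d/r*np.sin(t),np.cos(t)];T=c["tool_from_camera"];M=R.from_quat(q)
    o=np.array(p)+M.apply(T[:3,3]);w=M.apply(T[:3,:3]@v);return o+w*(z-o[2])/w[2]
E
python3 - <<'E'
from h import *
s=arm.read_state()
for n,l in dict(B=[(200,202),(202,236),(238,201),(240,235)],A=[(391,15),(425,20),(400,50),(426,54)],clipB=[(243,208)],clipA=[(402,51)]).items():
  for u in l:
    w=wray(u,85 if 'c' in n else 69,s["position"],s["ee_rot"]);d=w-[570,85,0];print(n,u,w.round(1),np.hypot(*d[:2]).round(1),np.degrees(np.arctan2(d[1],d[0])).round(1))
E
```

```text
B (200, 202) [630.8 217.5  69. ] 145.8 65.4
B (202, 236) [607.4 226.2  69. ] 146.1 75.2
B (238, 201) [622.3 192.2  69. ] 119.3 64.0
B (240, 235) [599. 200.  69.] 118.6 75.8
A (391, 15) [710.5  48.9  69. ] 145.1 -14.4
A (425, 20) [701.9  24.2  69. ] 145.2 -24.8
A (400, 50) [684.7  52.2  69. ] 119.3 -16.0
A (426, 54) [677.6  33.4  69. ] 119.3 -25.6
clipB (243, 208) [620.  187.7  85. ] 114.3 64.0
clipA (402, 51) [682.2  58.4  85. ] 115.3 -13.4
```

drive_tool(
  targets=[
    [1,0,0,10,0],
    [1,0,0,13,0],
    [1,0,0,15,0],
    [1,0,0,16,0],
    [1,0,0,16,0],
  ],
)

```text
clock: 2.75
position: [601.9, 171.2, 83.1]
ee_rot: [0.985, -0.174, -0.0, 0.0]
contact_force: [-0.1, -0.1, 0.1]
gripper_width: -0.3
grasp_force: 0.0
```

drive_tool(
  targets=[
    [1,0,0,1,0],
    [1,0,0,2,0],
    [1,0,0,2,0],
  ],
)

```text
clock: 3.05
position: [601.8, 171.2, 81.0]
ee_rot: [0.985, -0.174, -0.0, 0.0]
contact_force: [0.6, -0.6, -1.1]
gripper_width: 0.1
grasp_force: 0.0
```

drive_tool(
  targets=[
    [1,0,0,1,0],
    [1,0,0,2,0],
    [1,0,0,2,0],
  ],
)

```text
clock: 3.35
position: [601.7, 171.2, 78.9]
ee_rot: [0.985, -0.174, -0.0, 0.0]
contact_force: [0.5, 0.5, -0.6]
gripper_width: -0.5
grasp_force: 0.0
```

Run:
```python
from h import *
s=arm.read_state();print(s)
```

```text
{'clock': 3.35, 'joints': array([ 5.35483821e-01,  4.84100094e-01, -1.40876924e-01, -5.53244703e-05,
       -9.46207834e-01,  6.85403334e-01]), 'joint_vel': array([ 0.00046795,  0.00113678,  0.00075521,  0.00181238, -0.00241181,
        0.0011434 ]), 'joint_efforts': array([ 2.66762516e-03, -4.17281735e+01,  1.64863139e+01,  3.66278350e+00,
        1.08649355e-02,  2.84848220e-06]), 'position': array([601.7121169 , 171.20840204,  78.89636389]), 'ee_rot': array([ 9.84731610e-01, -1.74079347e-01, -1.61898341e-04,  1.09683001e-04]), 'contact_force': array([ 0.50131829,  0.47821198, -0.56187787]), 'wrist_torque': array([-0.02042609, -0.02600614, -0.05213174]), 'grasp_force': 0.0, 'gripper_width': -0.5238344846329616}
```

Run:
```python
from h import *
a=arm.get_image("wrist")[130:330,150:400];b=arm.get_image("scene")[130:280,290:470]
a=cv2.resize(a,(500,400),interpolation=2);b=cv2.resize(b,(300,400)) if 0 else cv2.resize(b,(480,400))[:, 140:440]
cv2.imwrite("pics/w2.png",cv2.convertScaleAbs(np.hstack([a,b]),alpha=1.5))
```

```text
(no output)
```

View pics/w2.png

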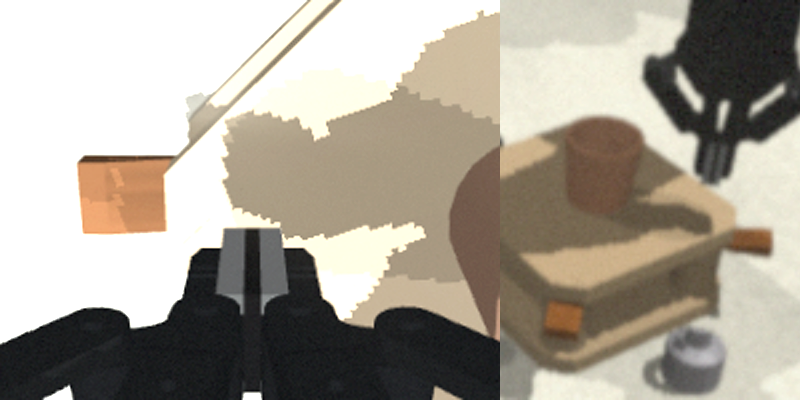

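The wrist view shows no visible contact. In the scene view the fingertip ends at about (422,198) and may still be hovering. I'll check its height by projection.

Run:
```python
from h import *
p=arm.camera_params("scene");f=210/np.tan(np.radians(p["fov_y"]/2));K=np.array([[f,0,p["cx"]],[0,f,p["cy"]],[0,0,1]])
P=np.array([[601.7,171.2,z] for z in(75,80,85,90,95,100)]+[[570,85,85],[570+142*np.cos(np.radians(70)),85+142*np.sin(np.radians(70)),65]],float)
print(cv2.projectPoints(P,p["rvec"],p["tvec"],K,None)[0][:,0].round(1))
s=arm.read_state()
print(s["position"],s["contact_force"])
```

```text
[[416.9 213.1]
 [417.3 211.2]
 [417.7 209.2]
 [418.1 207.3]
 [418.5 205.3]
 [418.9 203.4]
 [372.7 202.7]
 [441.1 220.5]]
[601.83511461 171.25689899  79.08164807] [0.74759373 0.48065421 0.53153649]
```

drive_tool(
  targets=[
    [1,0,0,1,0],
    [1,0,0,2,0],
    [1,0,0,3,0],
    [1,0,0,3,0],
  ],
)

```text
clock: 3.85
position: [601.7, 171.2, 75.9]
ee_rot: [0.985, -0.174, -0.0, 0.0]
contact_force: [-0.8, -0.1, 0.7]
gripper_width: -0.0
grasp_force: 0.0
```

drive_tool(
  targets=[
    [1,0,0,1,0],
    [1,0,0,2,0],
    [1,0,0,3,0],
    [1,0,0,3,0],
  ],
)

```text
clock: 4.25
position: [601.7, 171.2, 72.9]
ee_rot: [0.985, -0.174, -0.0, 0.0]
contact_force: [0.2, -0.6, -0.5]
gripper_width: 0.1
grasp_force: 0.0
```

drive_tool(
  targets=[
    [1,0,0,1,0],
    [1,0,0,2,0],
    [1,0,0,3,0],
    [1,0,0,3,0],
  ],
)

```text
clock: 4.65
position: [601.7, 171.2, 69.9]
ee_rot: [0.985, -0.174, -0.0, 0.0]
contact_force: [0.5, -0.4, -0.4]
gripper_width: 0.1
grasp_force: 0.0
```

drive_tool(
  targets=[
    [1,0,0,1,0],
    [1,0,0,2,0],
    [1,0,0,3,0],
    [1,0,0,3,0],
  ],
)

```text
clock: 5.05
position: [601.7, 171.2, 66.9]
ee_rot: [0.985, -0.174, -0.0, 0.0]
contact_force: [0.3, 0.7, 0.6]
gripper_width: 0.1
grasp_force: 0.0
```

Run:
```python
from h import *
b=arm.get_image("scene")[130:250,350:470]
cv2.imwrite("pics/s3.png",cv2.convertScaleAbs(cv2.resize(b,(600,600),interpolation=2),alpha=1.7))
```

```text
(no output)
```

View pics/s3.png

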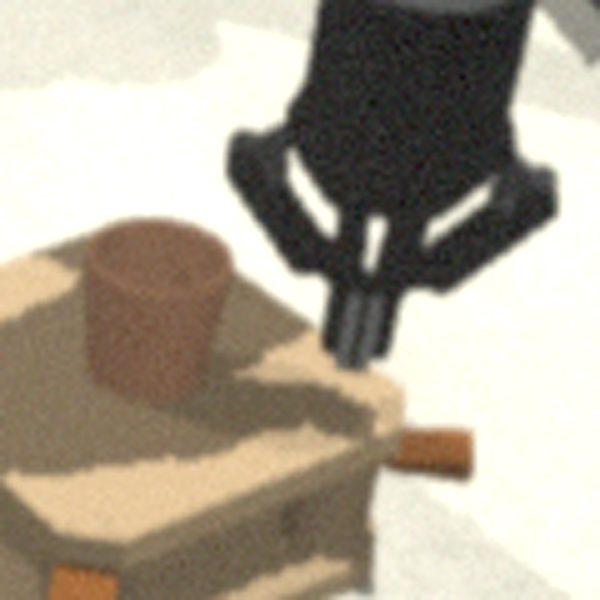

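The fingertip ends at crop (350,365), about 6 px above the shelf-surface point. So the real tip sits well above the reported TCP. I'll keep descending gently and use contact to set the height.

drive_tool(
  targets=[
    [1,0,0,1,0],
    [1,0,0,2,0],
    [1,0,0,3,0],
    [1,0,0,3,0],
  ],
)

```text
clock: 5.5
position: [601.7, 171.2, 63.9]
ee_rot: [0.985, -0.174, -0.0, 0.0]
contact_force: [1.0, 0.2, -1.2]
gripper_width: -0.2
grasp_force: 0.0
```

drive_tool(
  targets=[
    [1,0,0,1,0],
    [1,0,0,2,0],
    [1,0,0,3,0],
    [1,0,0,3,0],
  ],
)

```text
clock: 5.9
position: [601.7, 171.2, 60.9]
ee_rot: [0.985, -0.174, -0.0, 0.0]
contact_force: [0.2, -0.2, -1.6]
gripper_width: -0.0
grasp_force: 0.0
```

drive_tool(
  targets=[
    [1,0,0,1,0],
    [1,0,0,2,0],
    [1,0,0,3,0],
    [1,0,0,3,0],
  ],
)

```text
clock: 6.3
position: [601.7, 171.2, 57.9]
ee_rot: [0.985, -0.174, -0.0, 0.0]
contact_force: [0.6, -0.2, 0.6]
gripper_width: 0.2
grasp_force: 0.0
```

drive_tool(
  targets=[
    [1,0,0,1,0],
    [1,0,0,2,0],
    [1,0,0,2,0],
  ],
)

```text
clock: 6.6
position: [601.7, 171.2, 55.9]
ee_rot: [0.985, -0.174, -0.0, 0.0]
contact_force: [0.7, -0.4, 0.5]
gripper_width: -0.4
grasp_force: 0.0
```

drive_tool(
  targets=[
    [1,0,0,1,0],
    [1,0,0,2,0],
    [1,0,0,2,0],
  ],
)

```text
clock: 6.9
position: [601.7, 171.2, 53.9]
ee_rot: [0.985, -0.174, -0.0, 0.0]
contact_force: [-0.1, 1.4, 0.7]
gripper_width: 0.1
grasp_force: 0.0
```

drive_tool(
  targets=[
    [1,0,0,1,0],
    [1,0,0,2,0],
    [1,0,0,2,0],
  ],
)

```text
clock: 7.2
position: [601.7, 171.2, 51.9]
ee_rot: [0.985, -0.174, -0.0, 0.0]
contact_force: [-0.0, -1.1, 0.7]
gripper_width: 0.1
grasp_force: 0.0
```

Run:
```python
from h import *
b=arm.get_image("scene")[150:250,370:470];a=arm.get_image("wrist")[150:350,200:400]
cv2.imwrite("pics/s4.png",cv2.convertScaleAbs(np.hstack([cv2.resize(x,(400,400),interpolation=2) for x in(b,a)]),alpha=1.5))
s=arm.read_state();print(s["contact_force"],s["joint_efforts"])
```

```text
[-0.47520787  1.01523423 -0.33960923] [-1.42313071e-03 -4.23241353e+01  1.57206166e+01  3.49153541e+00
 -1.55271875e-03 -2.22857508e-06]
```

View pics/s4.png

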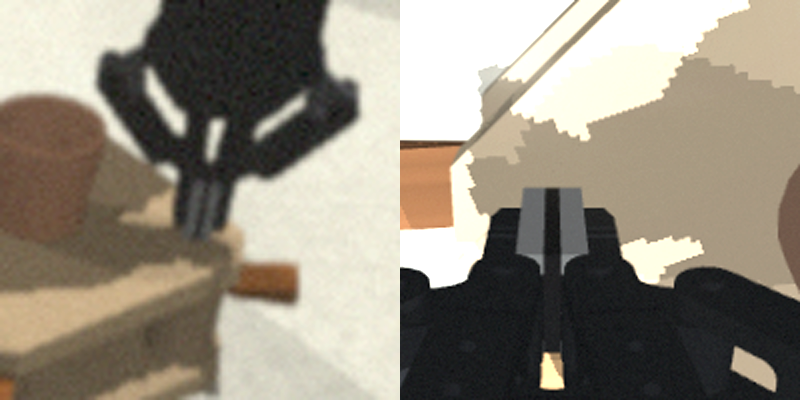

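The tip is now at scene (420,209), almost on the expected surface point (418,209). I'll go on in small steps.

drive_tool(
  targets=[
    [1,0,0,1,0],
    [1,0,0,1.5,0],
    [1,0,0,1.5,0],
  ],
)

```text
clock: 7.6
position: [601.8, 171.2, 50.5]
ee_rot: [0.985, -0.174, -0.0, 0.0]
contact_force: [-0.2, -0.1, 0.2]
gripper_width: 0.0
grasp_force: 0.0
```

drive_tool(
  targets=[
    [1,0,0,1,0],
    [1,0,0,1.5,0],
    [1,0,0,1.5,0],
  ],
)

```text
clock: 7.9
position: [601.8, 171.2, 49.0]
ee_rot: [0.985, -0.174, -0.0, 0.0]
contact_force: [0.5, 0.0, -0.3]
gripper_width: -0.1
grasp_force: 0.0
```

drive_tool(
  targets=[
    [1,0,0,1,0],
    [1,0,0,1.5,0],
    [1,0,0,1.5,0],
  ],
)

```text
clock: 8.2
position: [602.0, 171.3, 47.9]
ee_rot: [0.985, -0.174, 0.0, -0.0]
contact_force: [-0.7, 0.9, 2.3]
gripper_width: 0.3
grasp_force: 0.9
```

drive_tool(
  targets=[
    [1,0,0,0.5,0],
    [1,0,0,1,0],
    [1,0,0,1,0],
  ],
)

```text
clock: 8.5
position: [602.0, 171.4, 46.9]
ee_rot: [0.985, -0.174, 0.0, -0.0]
contact_force: [-0.6, 0.3, 3.3]
gripper_width: -0.1
grasp_force: 1.5
```

drive_tool(
  targets=[
    [1,0,0,0.5,0],
    [1,0,0,1,0],
    [1,0,0,1,0],
  ],
)

```text
clock: 8.8
position: [602.1, 171.5, 45.9]
ee_rot: [0.985, -0.174, 0.0, -0.0]
contact_force: [-1.4, 1.0, 3.8]
gripper_width: -0.1
grasp_force: 2.0
```

drive_tool(
  targets=[
    [1,0,0,0.7,0],
    [1,0,0,1,0],
    [1,0,0,1,0],
    [1,0,0,1,0],
  ],
)

```text
clock: 9.2
position: [602.2, 171.7, 44.9]
ee_rot: [0.985, -0.174, 0.0, -0.0]
contact_force: [-1.2, 1.6, 4.9]
gripper_width: -0.1
grasp_force: 2.5
```

Corner B at 70° gave about 3 mm between 2 and 5 N, so it is the loose one. The surface contact also shows that reported z of about 48 equals a real tip height of 85. I'll back off, move outside the head and turn the tool 90° so the finger linkage stays clear of the shelf.

drive_tool(
  targets=[
    [1,0,0,-20,0],
    [1,0,0,-50,0],
    [1,0,-40,-50,9],
    [1,0,-88,-50,18],
    [1,0,-88,-50,27],
    [1,0,-88,-50,36],
    [1,0,-88,-50,45],
    [1,0,-88,-50,54],
    [1,0,-88,-50,63],
    [1,0,-88,-50,72],
    [1,0,-88,-50,81],
    [1,0,-88,-50,90],
  ],
)

```text
clock: 10.4
position: [631.4, 253.0, 93.0]
ee_rot: [-0.599, 0.801, 0.0, -0.001]
contact_force: [-1.0, 0.3, -0.2]
gripper_width: -0.1
grasp_force: 0.0
```

drive_tool(
  targets=[
    [1,0,0,0,0],
    [1,0,0,0,0],
    [1,0,0,0,0],
  ],
)

```text
clock: 10.7
position: [631.8, 253.6, 94.1]
ee_rot: [-0.603, 0.798, 0.0, -0.0]
contact_force: [0.9, 0.5, -0.0]
gripper_width: 0.0
grasp_force: 0.0
```

Run:
```python
from h import *
s=arm.read_state();p=s["position"];M=R.from_quat(s["ee_rot"]).as_matrix()
print(p,np.degrees(np.arctan2(M[1,0],M[0,0])),s["contact_force"])
u=np.array([np.cos(np.radians(70)),np.sin(np.radians(70))]);d=p[:2]-[570,85];print(d@u,d@[u[1],-u[0]])
```

```text
[631.83508772 253.60277965  94.06770928] -105.88672013889405 [ 0.86806101  0.51539007 -0.01576665]
179.5836334437064 0.4404287726487368
```

drive_tool(
  targets=[
    [1,0,0,40,4.1],
    [1,0,0,69,4.1],
    [1,0,0,69,4.1],
    [1,0,0,69,4.1],
  ],
)

```text
clock: 11.1
position: [632.4, 253.8, 25.8]
ee_rot: [-0.573, 0.819, -0.0, -0.0]
contact_force: [-0.5, -0.8, 0.6]
gripper_width: 0.1
grasp_force: 0.0
```

Run:
```python
from h import *
s=arm.read_state();print(s["position"],s["contact_force"])
b=arm.get_image("scene")[150:250,370:470];a=arm.get_image("wrist")
cv2.imwrite("pics/s5.png",cv2.convertScaleAbs(np.hstack([cv2.resize(b,(300,300),interpolation=2),cv2.resize(a,(400,300))]),alpha=1.5))
```

```text
[632.41882329 253.82509628  25.82260943] [-0.45300644 -0.81600576  0.57187134]
```

View pics/s5.png

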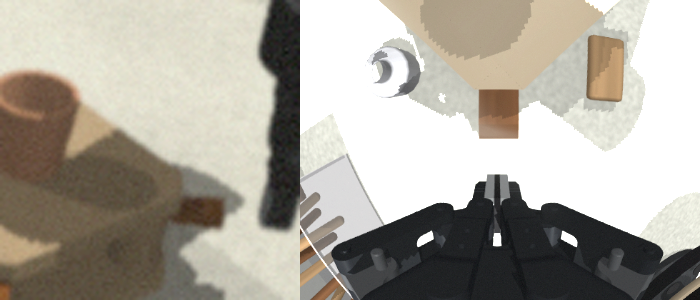

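The finger lines up with the head (both near column 499 in the wrist panel), and its tip is at about the head's height. I'll lower it slightly and approach.

drive_tool(
  targets=[
    [1,10,0,3,0],
    [1,20,0,3,0],
    [1,23,0,3,0],
    [1,23,0,3,0],
  ],
)

```text
clock: 11.6
position: [624.1, 231.6, 23.3]
ee_rot: [-0.573, 0.82, -0.0, 0.0]
contact_force: [0.0, 0.3, 0.1]
gripper_width: -0.2
grasp_force: 0.0
```

drive_tool(
  targets=[
    [1,2,0,0,0],
    [1,4,0,0,0],
    [1,6,0,0,0],
    [1,6,0,0,0],
  ],
)

```text
clock: 12.0
position: [622.5, 227.0, 23.0]
ee_rot: [-0.573, 0.82, -0.0, 0.001]
contact_force: [-0.3, 1.7, 1.1]
gripper_width: -0.1
grasp_force: 0.9
```

drive_tool(
  targets=[
    [1,1,0,0,0],
    [1,2,0,0,0],
    [1,3,0,0,0],
    [1,4,0,0,0],
    [1,4,0,0,0],
  ],
)

```text
clock: 12.5
position: [620.8, 222.7, 22.6]
ee_rot: [-0.573, 0.82, -0.0, 0.0]
contact_force: [1.4, 1.1, 1.8]
gripper_width: -0.2
grasp_force: 0.9
```

drive_tool(
  targets=[
    [1,1,0,0,0],
    [1,2,0,0,0],
    [1,3,0,0,0],
    [1,4,0,0,0],
    [1,5,0,0,0],
    [1,5,0,0,0],
  ],
)

```text
clock: 13.1
position: [618.8, 218.0, 22.5]
ee_rot: [-0.573, 0.82, 0.0, -0.0]
contact_force: [1.9, 1.7, 0.5]
gripper_width: -0.1
grasp_force: 0.9
```

drive_tool(
  targets=[
    [1,1,0,0,0],
    [1,2,0,0,0],
    [1,3,0,0,0],
    [1,4,0,0,0],
    [1,4,0,0,0],
  ],
)

```text
clock: 13.6
position: [617.4, 214.2, 22.5]
ee_rot: [-0.573, 0.82, 0.0, -0.0]
contact_force: [1.6, 0.3, 0.3]
gripper_width: -0.1
grasp_force: 0.8
```

drive_tool(
  targets=[
    [1,1,0,0,0],
    [1,2,0,0,0],
    [1,3,0,0,0],
    [1,3,0,0,0],
  ],
)

```text
clock: 14.0
position: [617.1, 213.2, 22.6]
ee_rot: [-0.573, 0.82, 0.0, 0.001]
contact_force: [1.5, 6.8, -0.6]
gripper_width: -0.0
grasp_force: 2.9
```

drive_tool(
  targets=[
    [1,1,0,0,0],
    [1,2,0,0,0],
    [1,3,0,0,0],
    [1,3,0,0,0],
  ],
)

```text
clock: 14.4
position: [617.3, 213.2, 22.7]
ee_rot: [-0.573, 0.819, 0.001, 0.004]
contact_force: [2.5, 11.2, -3.3]
gripper_width: 0.1
grasp_force: 6.0
```

It has hit a hard stop, about 16 mm after contact. I'll back off and check.

drive_tool(
  targets=[
    [1,-10,0,0,0],
    [1,-50,0,0,0],
    [1,-60,0,-40,0],
    [1,-60,0,-70,0],
    [1,-60,0,-70,0],
    [1,-60,0,-70,0],
  ],
)

```text
clock: 15.0
position: [635.4, 264.5, 92.8]
ee_rot: [-0.573, 0.82, 0.0, -0.001]
contact_force: [-0.8, -0.9, -0.1]
gripper_width: 0.4
grasp_force: 0.0
```

Run:
```python
from h import *
s=arm.read_state();print(s["position"],s["ee_rot"],s["contact_force"])
np.save("pose.npy",np.r_[s["position"],s["ee_rot"]])
cv2.imwrite("pics/w6.png",cv2.convertScaleAbs(arm.get_image("wrist"),alpha=1.3))
```

```text
[635.38115475 264.49690491  92.77751348] [-5.72669669e-01  8.19785761e-01  1.02391200e-04 -8.64049877e-04] [-0.77778364 -0.87598197 -0.11083345]
```

View pics/w6.png

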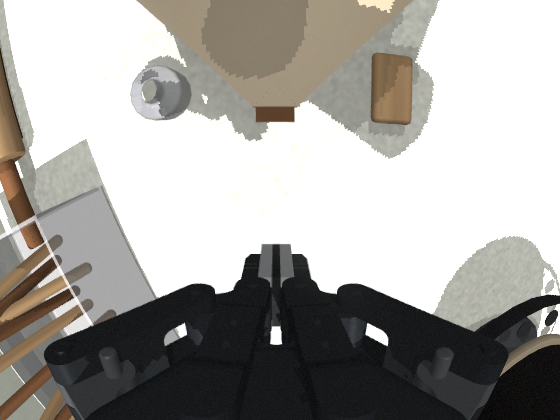

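The wedge head, now at (275,114), is about 15 px proud against a width of 38 px. That is about 9 mm, which is fully in. The weight and rib haven't moved.

```bash
python3 -c "
from bench import arm
print(arm.job_done())"
```

```text
the job is handed in; nothing more can be done
None
```

The job is handed in: the loose corner (on the robot's left, about 20° off its y axis) gave about 3 mm at 5 N, and I pushed its wedge to a hard stop; the last picture shows the head about 9 mm proud, as it should be fully in. I did not press the other three corners or re-press this one, and the hand-in returned no verdict.

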